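Raise the counterweighted barrier of the feed jig and push the offcut in

ROBOT

A 6-joint arm with a two-finger parallel gripper is mounted at the origin on a cart in front of the work surface, level with it; the furniture and walls round the work are solid. World frame = base frame: x ahead of the robot, y to its left, z up, the work surface at z = 0. Lengths are in m, angles in rad, forces in N, time in s.
With the tool pointing down it reaches from about 0.375 to 0.9 m from the base axis. Payload 3.1 kg.
Tool frame: the origin (TCP) lies midway between the tips of the shut fingers; the grasp point (between the pads) lies 19 mm behind it; z points along the fingers, y is the direction in which the jaws open and shut (so a half turn about z gives the same grasp; the last joint's range is limited). The gripper opens to 85 mm and grips with 20 to 120 N. Pads are 22 mm wide; open, the fingers measure 114 mm over their backs; the gripper's body (76 mm by 85 mm) begins 54 mm behind the grasp point. The pads swing forward as they close: fully open they stand 13 mm farther back than shut.
Start: joints at [-1.343, 0.527, 1.433, -0, 1.181, -0.178], TCP at [0.247, -0.574, 0.231] pointing down, gripper open.
Joint ranges: [-3.08, 3.08], [-0.75, 2.2], [0.22, 2.44], [-1.43, 4.57], [0, 2.65], [-2.85, 2.85]. Speed limits (rad/s): [2.79, 2.79, 3.14, 3.14, 3.14, 3.14].

INTERFACE

Orientations are given as a unit quaternion [x, y, z, w].
In Python, from station import manip gives the robot as it stands.
- The arm moves only by the tool servo_tool, never from a script. Its argument "motion" is a list of rows, each a list of 7 numbers: the shift along the tool's x, y, z in mm, then the turn, a rotation vector about the tool's x, y, z in rad, then the opening, from -1 (shut) to 1 (fully open), so that 0 is half open. In form: [[x, y, z, rx, ry, rz, hand], ...]. A call has 1 to 12 rows; each row shifts and turns the pose as measured when the row begins, along the tool's axes as they then stand; what a row does not reach is not made up. A row lasts 1/12 s, in which the tool goes at most 41.7 mm and 7.16 degrees, less where a joint would pass 70% of its speed; a pose out of reach is approached as far as the arm can. A call with a gripper value outside its range is refused whole. The fingers move at their own pace and stop on an object; "grip_force" is the grip in N (left out, the last holds). Time passes only in rows, so rows that do not move let the fingers close. It gives the time, the measured TCP pose, the force and the opening at its end, in the units of the state.
- manip.sense(): the state, without advancing time (a new reading comes with each control period).
- manip.snapshot(name): name is "side" or "top" or "wrist"; returns a dict with "frame" (384x512x3 uint8, red, green, blue), "mtx" (3x3 intrinsics, pixels), "dist_coeffs" ([k1, k2, p1, p2, k3] as OpenCV has them; the pictures are not rectified), "world_from_camera" (4x4, takes a point from camera to world coordinates). Camera axes: x right, y up, looking along -z (the intrinsics and any distortion apply to the point x, -y, -z); pixel columns grow to the right and rows downward; lengths in m; the calibration is good to about 2 mm. A picture is of the moment at which its call begins. There is no depth.
- manip.sign_off(): hands the job in, once; it reports no verdict.
The state is a dict: "t": time; "q": joint angles; "qd": joint speeds; "tau": joint torques, N m; "tcp_pos": TCP position; "tool_rot": TCP orientation; "force": force on the tool from outside, world axes, zero at the start; "ft_torque": the same for the moment, N m; "finger_gap": opening from 0.0 (shut) to 1.0 (fully open).
Only numpy, scipy, OpenCV 4.12 (cv2) and the standard library are available. Lean on these libraries where they do the work, as an engineer would, in place of code of your own. Each camera call takes 0.05 s, during which the arm holds its last target.

TASK

Push the barrier arm of the feed jig up by its paddle, past its balance point, so that it stays raised by itself. Then push the wooden offcut along its lane, under the raised arm, until its end rests against the end stop. Only push with the fingers: do not lift the offcut out of the lane, and leave the two rolls of tape and the sanding block where they are.

Things in the scene. Friction and masses are not known exactly. Their poses are not given: they have to be found in the camera images.
- jig: Feed jig, plywood board 280 x 410 x 15 mm fixed on the bench, with lane, end stop and hinged barrier. Origin on the bench under the hinge, in the barrier's middle plane; x from the robot's side to the hinge side, y along the lane in the feed direction (to the left), z up. Board: x -190 to +90, y -300 to +110 mm. A rest post 20 mm thick at x = -177, y = 0 mm carries the lowered arm.
- lane_end (a point): Point on the lane's floor (15 mm above the bench) at the foot of the end stop's face, mid-lane: x = -130, y = +80 mm in the jig frame. The lane runs from here along -y of the jig, straight to the board's end, 51 mm wide between two wooden rails 12 mm high and wide (tops 27 mm above the bench). The end stop is a wooden block 35 mm high.
- barrier (a joint): Barrier angle, rad: 0 = level across the lane on its post; grows as the paddle end rises and swings away from the robot to the hinge; upper stop 1.65. A steel counterweight drum (44 mm across, by the hinge, 50 mm above it when level) makes it fall back to 0 below about 0.9 (balance point), and on to 1.65 beyond it. 0.6 to 0.94 kg; a level push at the paddle's upper edge takes about 6 N at first.
- barrier_hinge (a point): Point on the hinge axis in the middle of the barrier, 100 mm above the bench; the axis is level, along y of the jig. Grey cheeks 40 mm wide stand on both sides of it.
- barrier_bend (a point): Bend between the barrier's bar and its paddle. The bar (aluminium, 24 mm wide, 12 mm thick) runs 200 mm from the hinge to here, towards -x of the jig when level; bend then 98 mm above the bare bench, beyond the board. A plate 50 mm wide, 6 mm thick hangs 70 mm below the bar's centre line 105 to 155 mm from the hinge, into the lane, and blocks it until the barrier is raised.
- barrier_paddle (a point): Centre of the push paddle at the barrier's free end: plate 50 mm wide, 45 mm long, 6 mm thick, thin rubber facing on its outer face (towards the robot). From the bend it slopes up and outwards, 60 deg above the bar's line; with the arm level its upper edge is at x = -223, z = 137 mm in the jig frame. Pushed, not gripped.
- offcut_center (a point): Centre (half-way up) of the loose wooden offcut, 45 mm (x) x 140 mm (y) x 32 mm high, that lies in the lane, long side along y of the jig, before the barrier (on its -y side). Fully home against the end stop, its centre is at y = +10 mm in the jig frame. Light: under 0.3 kg.
- masking_tape: Bystander: roll of masking tape, 100 mm in diameter, 24 mm high, lying flat; origin at the centre of its underside. Leave it alone.
- sanding_block: Bystander: brown sanding block 60 x 100 x 31 mm on the bench; origin at the centre of its underside. Leave it alone.
- black_tape: Bystander: roll of black tape, 68 mm in diameter, 18 mm high, lying flat; origin at the centre of its underside. Leave it alone.
Things that resemble listed ones, but are neither listed nor needed, are in the scene too. What is shaped like the part that bears offcut_center but orange is not meant.

How it is judged:
On the way, in this order (a step that is already met when the one before it is completed fails the run):
1. the barrier stays raised against its upper stop (above 1.45 rad), untouched, for half a second (value of joint barrier above 1.45 rad and contact force between each of the arm, the fingers and barrier below 0.1 N), for 0.5 s.
2. the offcut lies in the lane with its end against the end stop (gap below 8 mm) (value of joint barrier above 1.45 rad and y of offcut_center in the frame of jig between 0.002 and 0.016 m and x of offcut_center in the frame of jig between -0.14 and -0.12 m and z of offcut_center in the frame of jig below 0.036 m), for 0.2 s.
At the end, for the whole second after the job is handed in: The barrier stands raised by itself (above 1.45 rad) and the offcut lies at rest flat in the lane with its end within 8 mm of the end stop (all of step 2 and linear speed of offcut below 0.01 m/s); the robot touches nothing.
It fails at once if the offcut is lifted more than 12 mm (z of offcut_center in the frame of jig above 0.043 m).
It fails at once if the offcut is tipped up by more than 0.3 rad (angle between offcut_center's own z axis and vertical above 0.3 rad).
It fails at once if the masking tape is moved more than 15 mm (distance of masking_tape from where it was at the start of the episode above 0.015 m).
It fails at once if the sanding block is moved more than 15 mm (distance of sanding_block from where it was at the start of the episode above 0.015 m).
It fails at once if the black tape is moved more than 15 mm (distance of black_tape from where it was at the start of the episode above 0.015 m).
It also fails if it takes over 59 s, if anything falls off the work surface, if the arm or the gripper's body presses on something with over 40 N, if the wrist force passes 120 N, or if a joint passes its speed limit or range.

## Working session

There is one attempt and no reset: what is moved stays moved. The work goes in short steps, Python scripts to look and compute and a tool call to move; the robot and the scene stay as the last step left them, time stands still between calls to the robot, and variables do not carry over. Pictures are saved under pics/ and viewed, and the job is handed in when it is done.

Besides the shell and the picture viewer there is one more tool, called after "Call:" as name(argument=value, ...), one argument or row to a line, values as JSON. servo_tool: Moves the arm, as the interface text tells. Its arguments: {"type":"object","properties":{"motion":{"type":"array"},"grip_force":{"type":"number"}},"required":["motion"]}

```bash
mkdir -p pics
cat > h.py <<'E'
import numpy as np, cv2, pickle
from station import manip
def snap(n,f):
    s=manip.snapshot(n); cv2.imwrite(f'pics/{f}.png',cv2.cvtColor(s['frame'],cv2.COLOR_RGB2BGR)); pickle.dump(s,open(f'pics/{f}.pkl','wb')); return s
def load(f): return pickle.load(open(f'pics/{f}.pkl','rb'))
def ray(s,u,v):
    p=cv2.undistortPoints(np.array([[[u,v]]],float),np.array(s['mtx']),np.array(s['dist_coeffs']))[0,0]
    T=np.array(s['world_from_camera']); return T[:3,3],T[:3,:3]@np.array([p[0],-p[1],-1])
def atz(s,u,v,z):
    o,d=ray(s,u,v); return o+d*(z-o[2])/d[2]
def proj(s,P):
    T=np.array(s['world_from_camera']); c=(np.atleast_2d(P)-T[:3,3])@T[:3,:3]
    c=c*[1,-1,-1]
    return cv2.projectPoints(c,np.zeros(3),np.zeros(3),np.array(s['mtx']),np.array(s['dist_coeffs']))[0][:,0]
def crop(f,x0,y0,x1,y1,k,out):
    im=cv2.imread(f'pics/{f}.png')[y0:y1,x0:x1]; cv2.imwrite(f'pics/{out}.png',cv2.resize(im,None,fx=k,fy=k,interpolation=cv2.INTER_CUBIC))
E
python3 - <<'E'
from h import *
for n in ['side','top','wrist']:
    s=snap(n,n+'0'); print(n,np.round(s['world_from_camera'],3).tolist(),np.round(s['mtx'],1).tolist())
print(manip.sense())
E
```

```text
side [[0.969, 0.128, -0.209, 0.223], [-0.244, 0.412, -0.878, -1.497], [-0.026, 0.902, 0.431, 0.845], [0.0, 0.0, 0.0, 1.0]] [[443.1, 0.0, 257.0], [0.0, 443.1, 200.2], [0.0, 0.0, 1.0]]
top [[0.014, 0.997, -0.078, 0.464], [-1.0, 0.014, 0.006, -0.01], [0.007, 0.078, 0.997, 1.603], [0.0, 0.0, 0.0, 1.0]] [[422.5, 0.0, 252.7], [0.0, 422.5, 191.5], [0.0, 0.0, 1.0]]
wrist [[0.395, 0.886, 0.244, 0.308], [-0.919, 0.381, 0.103, -0.547], [-0.002, -0.264, 0.964, 0.373], [0.0, 0.0, 0.0, 1.0]] [[292.3, 0.0, 255.7], [0.0, 292.3, 191.5], [0.0, 0.0, 1.0]]
{'t': 0.15, 'q': array([-1.34350104e+00,  5.28247119e-01,  1.43362985e+00,  3.23602152e-05,
        1.18142005e+00, -1.78491055e-01]), 'qd': array([ 0.00087755, -0.0027454 , -0.0023867 ,  0.00012762, -0.00028111,
        0.00167185]), 'tau': array([ 5.35270356e-04, -4.42742407e+01, -1.78275168e+01, -3.40404531e-04,
        5.54213184e-03, -5.40258931e-07]), 'tcp_pos': array([ 0.24662491, -0.57367027,  0.23055486]), 'tool_rot': array([ 9.79488577e-01,  2.01497892e-01, -5.83372113e-06, -8.52293820e-04]), 'force': array([ 0.05370838, -0.02013609, -0.44968715]), 'ft_torque': array([-0.02774845, -0.01183882, -0.02757658]), 'finger_gap': 1.0017489995930924}
```

View pics/top0.png

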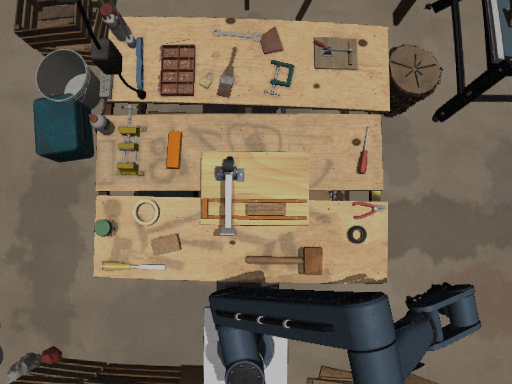

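View pics/side0.png

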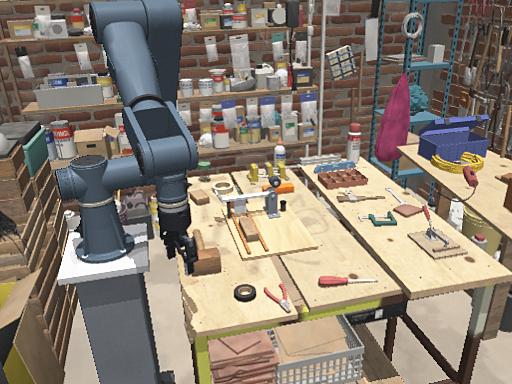

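```bash
python3 -c "
from h import *
crop('top0',170,60,400,240,3.4,'top0c'); crop('side0',130,40,430,260,2.6,'side0c')"
```

```text
(no output)
```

View pics/top0c.png

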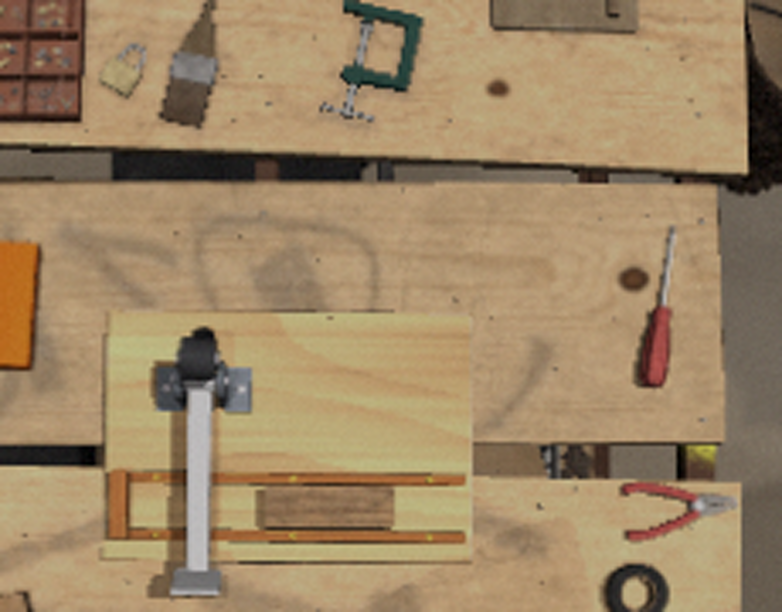

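View pics/side0c.png

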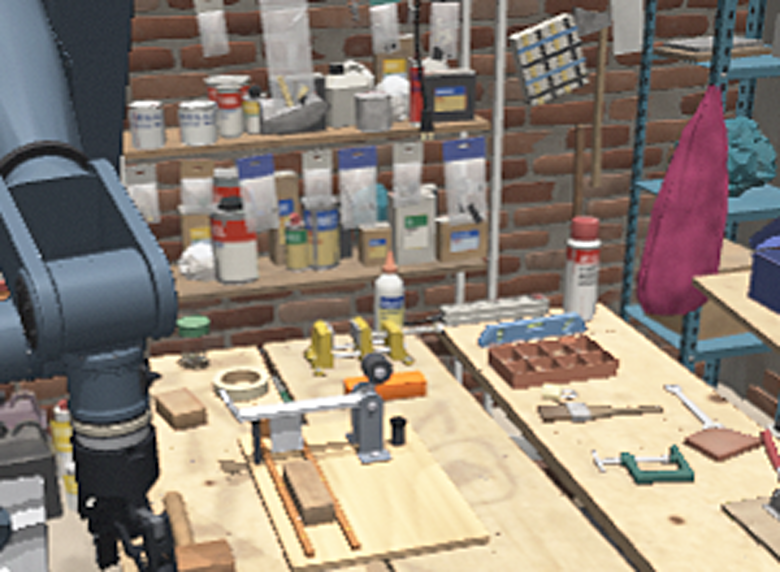

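The offcut meant is the brown block in the lane (top picture, about (266,209)). The orange block at (174,149) lies off the jig and has the wrong colour, so it's the look-alike.

Run:
```python
from h import *
s=load('top0')
c=lambda u,v:(u/3.4+170-.35,v/3.4+60-.35)
for n,u,v,z in [('TL',107,312,.015),('TR',472,314,.015),('BL',101,559,.015),('BR',471,562,.015),('pad up L',171,594,.137),('pad up R',221,594,.137),('bend L',174,572,.1),('bend R',216,572,.1),
 ('off TL',263,486,.047),('off TR',394,488,.047),('off BR',394,529,.047),('off BL',258,527,.047),('stop TR',129,472,.05),('stop BR',128,538,.05),('rail up end',465,480,.027),('rail low end',465,538,.027)]:
    print(n,np.round(atz(s,*c(u,v),z),4))
for n,u,v in [('mallet head tl',303,246),('br',323,275),('handle end',246,260)]: print(n,np.round(atz(s,u,v,.03),3))
# fit jig
pts=np.array([[-190,-300],[90,-300],[90,110],[-190,110]])/1000
px=[(471,562),(472,314),(107,312),(101,559)]
W=np.array([atz(s,*c(*p),.015)[:2] for p in px])
A=pts-pts.mean(0);B=W-W.mean(0)
U,S,Vt=np.linalg.svd(A.T@B);R=(U@np.diag([1,np.sign(np.linalg.det(U@Vt))])@Vt).T
t=W.mean(0)-R@pts.mean(0);print('yaw',np.arctan2(R[1,0],R[0,0]),t,'res',(pts@R.T+t-W)*1000)
```

```text
TL [0.7388 0.1787 0.015 ]
TR [ 0.7427 -0.2305  0.015 ]
BL [0.463  0.1788 0.015 ]
BR [ 0.4653 -0.2303  0.015 ]
pad up L [0.4286 0.0921 0.137 ]
pad up R [0.4294 0.0413 0.137 ]
bend L [0.4507 0.092  0.1   ]
bend R [0.4514 0.0481 0.1   ]
off TL [0.5447 0.0008 0.047 ]
off TR [ 0.5445 -0.1414  0.047 ]
off BR [ 0.5    -0.1418  0.047 ]
off BL [0.5002 0.0056 0.047 ]
stop TR [0.5576 0.1462 0.05  ]
stop BR [0.4861 0.1458 0.05  ]
rail up end [ 0.5554 -0.2215  0.027 ]
rail low end [ 0.4915 -0.2218  0.027 ]
mallet head tl [ 0.387 -0.209  0.03 ]
br [ 0.28  -0.285  0.03 ]
handle end [0.333 0.002 0.03 ]
yaw 0.005011971105073653 [0.65194727 0.06940313] res [[-1.81850303 -1.24409588]
 [ 0.75098966  0.39997866]
 [ 2.64001405  1.18635667]
 [-1.57250068 -0.34223944]]
```

Call:
servo_tool(
  motion=[
    [0,0,0,0,0,0.101,-1],
    [0,0,0,0,0,0.101,-1],
    [0,0,0,0,0,0.101,-1],
    [0,0,0,0,0,0.101,-1],
    [10,0,0,0,0,0,-1],
    [0,0,0,0,0,0,-1],
  ],
)

```text
t: 0.65
tcp_pos: [0.2567, -0.5722, 0.228]
tool_rot: [1.0, -0.008, -0.001, -0.004]
force: [-0.2, -0.7, -0.3]
finger_gap: 0.148
```

Run:
```python
from h import *
from scipy.spatial.transform import Rotation as R
snap('wrist','w1');snap('side','s1')
st=manip.sense();print(st['tcp_pos'],R.from_quat(st['tool_rot']).as_matrix().round(3),st['q'],st['finger_gap'])
crop('s1',130,160,360,320,3.4,'s1c')
```

```text
[ 0.2556116  -0.57214495  0.22792554] [[ 1.    -0.016 -0.003]
 [-0.016 -1.     0.007]
 [-0.003 -0.007 -1.   ]] [-1.32831309e+00  5.36590263e-01  1.42575072e+00 -8.95525368e-04
  1.18707775e+00  2.58586072e-01] 0.002664311944971775
```

View pics/s1c.png

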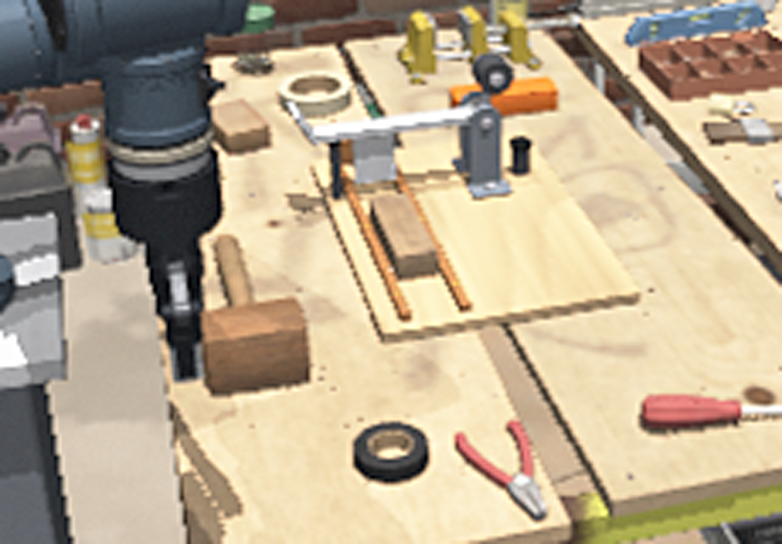

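View pics/w1.png

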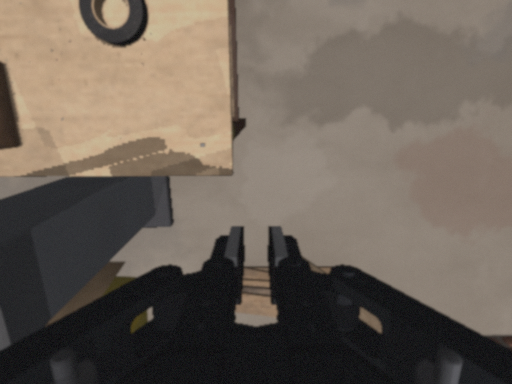

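Call:
servo_tool(
  motion=[
    [10,-30,0,0,0,0,-1],
    [10,-30,0,0,0,0,-1],
    [10,-30,0,0,0,0,-1],
    [10,-30,0,0,0,0,-1],
    [10,-30,0,0,0,0,-1],
    [10,-30,0,0,0,0,-1],
    [10,-30,0,0,0,0,-1],
    [10,-30,0,0,0,0,-1],
    [10,-30,0,0,0,0,-1],
    [10,-30,0,0,0,0,-1],
    [10,-30,0,0,0,0,-1],
    [0,0,0,0,0,0,-1],
  ],
)

```text
t: 1.75
tcp_pos: [0.3704, -0.2328, 0.2277]
tool_rot: [1.0, -0.0, -0.001, -0.001]
force: [-0.8, -0.1, -0.3]
finger_gap: -0.001
```

Call:
servo_tool(
  motion=[
    [3,-30,0,0,0,0,-1],
    [3,-30,0,0,0,0,-1],
    [3,-30,0,0,0,0,-1],
    [3,-30,0,0,0,0,-1],
    [3,-30,0,0,0,0,-1],
    [3,-30,0,0,0,0,-1],
    [3,-30,0,0,0,0,-1],
    [0,-30,0,0,0,0,-1],
    [0,-30,0,0,0,0,-1],
    [0,-28,0,0,0,0,-1],
    [0,0,0,0,0,0,-1],
  ],
)

```text
t: 2.67
tcp_pos: [0.3956, 0.0717, 0.2291]
tool_rot: [1.0, 0.008, 0.005, 0.005]
force: [-0.4, 0.1, -0.8]
finger_gap: 0.001
```

Call:
servo_tool(
  motion=[
    [0,0,30,0,0,-0.01,-1],
    [0,0,30,0,0,0,-1],
    [0,0,30,0,0,0,-1],
    [0,0,30,0,0,0,-1],
    [0,0,0,0,0,0,-1],
  ],
)

```text
t: 3.08
tcp_pos: [0.4057, 0.0692, 0.1087]
tool_rot: [1.0, 0.02, 0.014, 0.007]
force: [0.1, 0.3, 1.2]
finger_gap: -0.001
```

Run:
```python
from h import *
snap('wrist','w2');snap('side','s2')
st=manip.sense();print(st['tcp_pos'],st['tool_rot'].round(3),st['force'])
crop('s2',150,140,350,300,4,'s2c')
```

```text
[0.40774649 0.06924545 0.112142  ] [1.    0.02  0.018 0.007] [0.6689409  0.0691261  0.55524681]
```

View pics/s2c.png

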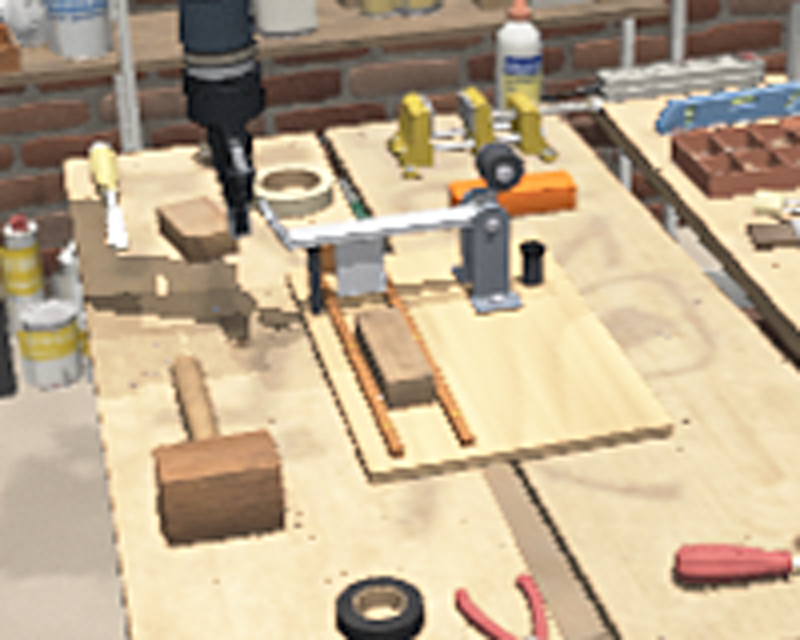

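View pics/w2.png

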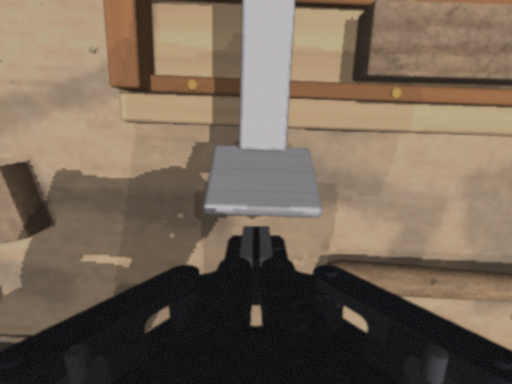

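Call:
servo_tool(
  motion=[
    [5,0,5,0,0,0,-1],
    [5,0,0,0,0,0,-1],
    [3,0,0,0,0,0,-1],
    [3,0,0,0,0,0,-1],
    [3,0,0,0,0,0,-1],
  ],
)

```text
t: 3.6
tcp_pos: [0.419, 0.0689, 0.1126]
tool_rot: [1.0, 0.021, 0.009, 0.008]
force: [-5.6, -2.7, 0.3]
finger_gap: 0.005
```

Run:
```python
from h import *
snap('wrist','w3');snap('side','s3')
st=manip.sense();print(st['tcp_pos'],st['tool_rot'].round(3),st['force'])
crop('s3',150,140,350,300,4,'s3c')
```

```text
[0.41906125 0.06889279 0.11266973] [1.    0.021 0.009 0.008] [-6.51602777 -3.22663642  0.09481247]
```

View pics/s3c.png

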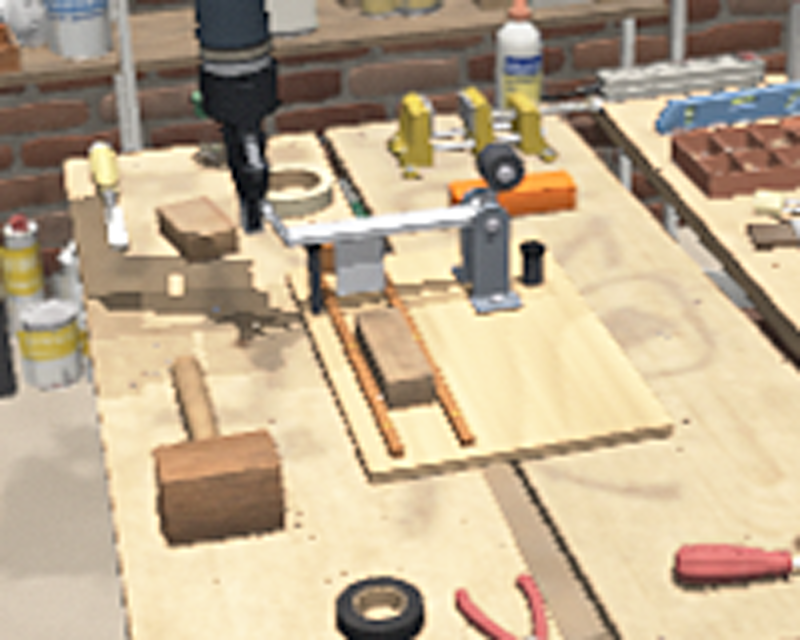

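Call:
servo_tool(
  motion=[
    [3,0,-2,0,0,0.02,-1],
    [3,0,-4,0,0,0.02,-1],
    [3,0,-6,0,0,0,-1],
    [3,0,-8,0,0,0,-1],
    [3,0,-8,0,0,0,-1],
  ],
)

```text
t: 4.12
tcp_pos: [0.4267, 0.0693, 0.1457]
tool_rot: [1.0, 0.0, 0.003, 0.008]
force: [-3.1, -0.9, -0.8]
finger_gap: 0.001
```

Run:
```python
from h import *
snap('side','s4');
st=manip.sense();print(st['tcp_pos'],st['tool_rot'].round(3),st['force'])
crop('s4',150,140,350,300,4,'s4c')
```

```text
[0.42742034 0.06930631 0.1470797 ] [1.    0.    0.004 0.008] [-6.06124479 -2.40770423  2.25870528]
```

View pics/s4c.png

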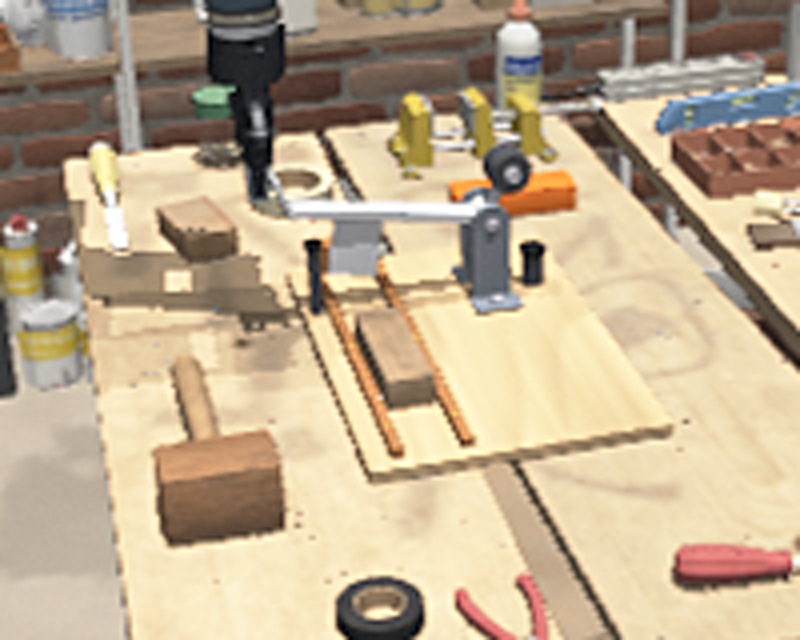

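Call:
servo_tool(
  motion=[
    [5,0,-7,0,0,0,-1],
    [5,0,-7,0,0,0,-1],
    [5,0,-7,0,0,0,-1],
    [5,0,-7,0,0,0,-1],
    [5,0,-7,0,0,0,-1],
  ],
)

```text
t: 4.58
tcp_pos: [0.4447, 0.0695, 0.188]
tool_rot: [1.0, 0.001, -0.003, 0.009]
force: [-3.1, -1.3, 0.4]
finger_gap: 0.002
```

Run:
```python
from h import *
snap('side','s5');snap('wrist','w5')
st=manip.sense();print(st['tcp_pos'],st['tool_rot'].round(3),st['force'])
crop('s5',150,140,350,300,4,'s5c')
```

```text
[0.44522584 0.06947469 0.18869205] [ 1.     0.001 -0.003  0.01 ] [-4.78686717 -0.8170405   2.03665025]
```

View pics/s5c.png

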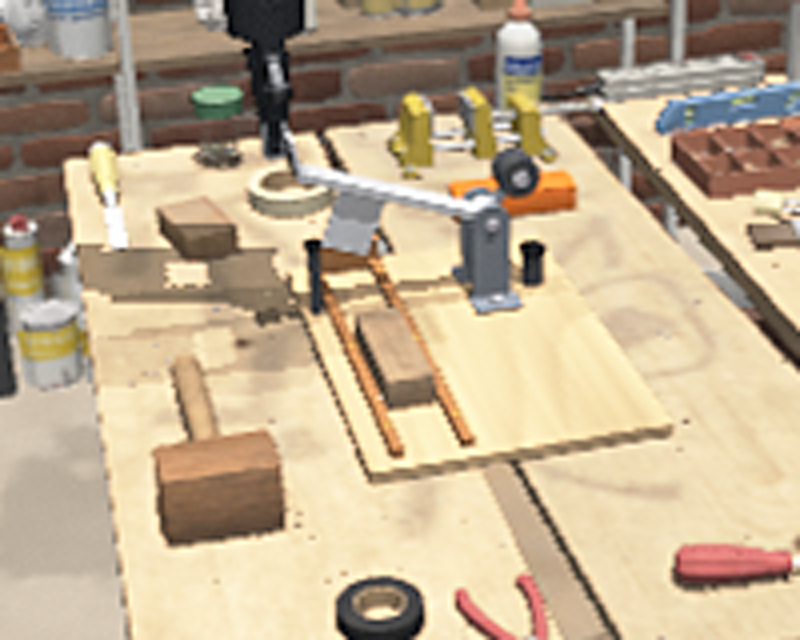

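Call:
servo_tool(
  motion=[
    [7,0,-8,0,0,0,-1],
    [7,0,-8,0,0,0,-1],
    [8,0,-8,0,0,0,-1],
    [8,0,-8,0,0,0,-1],
    [9,0,-8,0,0,0,-1],
  ],
)

```text
t: 5.1
tcp_pos: [0.4772, 0.0698, 0.2347]
tool_rot: [1.0, 0.001, -0.009, 0.011]
force: [-5.9, -1.6, 3.9]
finger_gap: 0.001
```

Run:
```python
from h import *
snap('side','s6')
st=manip.sense();print(st['tcp_pos'],st['tool_rot'].round(3),st['force'])
crop('s6',150,120,350,280,4,'s6c')
```

```text
[0.47909504 0.06974552 0.23669514] [ 1.     0.001 -0.007  0.011] [-8.81557389 -0.75915434 10.80583998]
```

View pics/s6c.png

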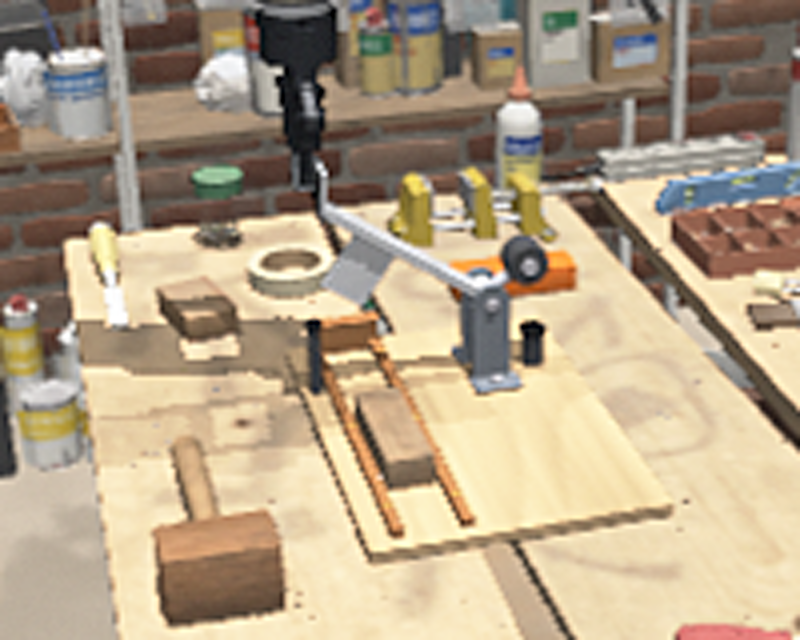

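Call:
servo_tool(
  motion=[
    [9,0,-6,0,0,0,-1],
    [9,0,-6,0,0,0,-1],
    [9,0,-6,0,0,0,-1],
    [9,0,-5,0,0,0,-1],
    [9,0,-5,0,0,0,-1],
  ],
)

```text
t: 5.57
tcp_pos: [0.5202, 0.0701, 0.2744]
tool_rot: [1.0, 0.001, -0.009, 0.013]
force: [-1.4, -1.1, 1.5]
finger_gap: -0.002
```

Run:
```python
from h import *
snap('side','s7')
st=manip.sense();print(st['tcp_pos'],st['tool_rot'].round(3),st['force'])
crop('s7',150,120,350,280,4,'s7c')
```

```text
[0.52401636 0.06995132 0.27596556] [ 1.     0.001 -0.005  0.013] [ 2.74978436 -0.22721823  1.63639633]
```

View pics/s7c.png

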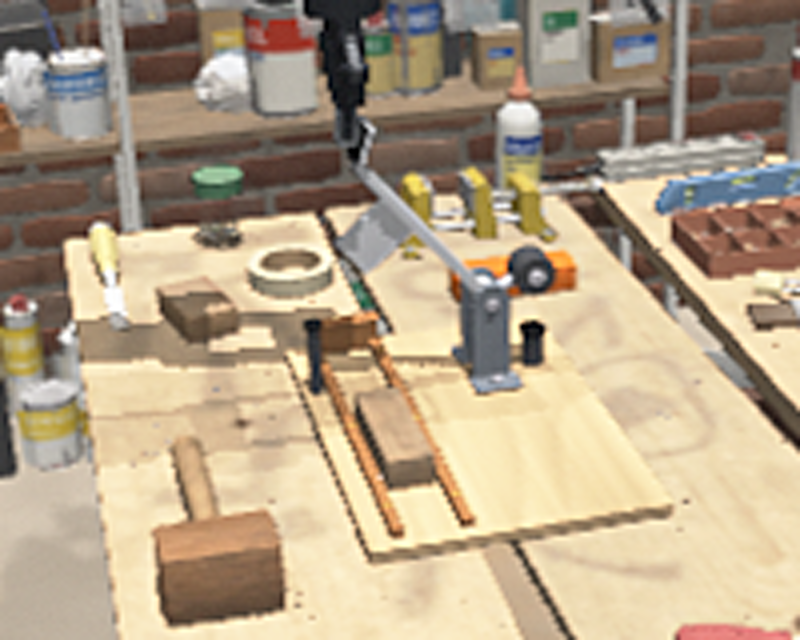

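Call:
servo_tool(
  motion=[
    [10,0,-5,0,0,0,-1],
    [10,0,-5,0,0,0,-1],
    [10,0,-4,0,0,0,-1],
    [10,0,-3,0,0,0,-1],
    [5,0,-2,0,0,0,-1],
  ],
)

```text
t: 6.03
tcp_pos: [0.5763, 0.0713, 0.3031]
tool_rot: [1.0, 0.0, 0.007, 0.013]
force: [-0.4, 0.8, -0.2]
finger_gap: -0.0
```

Run:
```python
from h import *
snap('side','s8')
st=manip.sense();print(st['tcp_pos'],st['tool_rot'].round(3),st['force'])
crop('s8',150,120,350,280,4,'s8c')
```

```text
[0.57728774 0.07116505 0.3036289 ] [1.    0.    0.008 0.013] [ 0.929083   -0.54979408  0.87574834]
```

View pics/s8c.png

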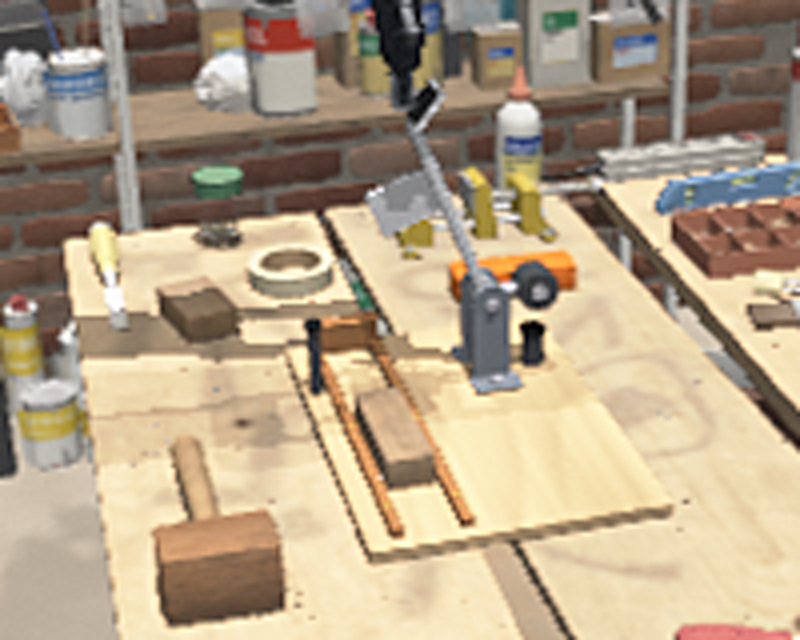

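Force has dropped and the bar is past the balance point, so it seems to be moving on its own. I'll hold briefly, back off and check.

Call:
servo_tool(
  motion=[
    [0,0,0,0,0,0,-1],
    [0,0,0,0,0,0,-1],
    [-5,0,-3,0,0,0,-1],
    [-10,0,0,0,0,0,-1],
    [-10,0,0,0,0,0,-1],
    [-10,0,0,0,0,0,-1],
    [0,0,0,0,0,0,-1],
    [0,0,0,0,0,0,-1],
    [0,0,0,0,0,0,-1],
    [0,0,0,0,0,0,-1],
  ],
)

```text
t: 6.92
tcp_pos: [0.5342, 0.0719, 0.3065]
tool_rot: [1.0, 0.0, 0.007, 0.013]
force: [0.5, 0.2, -0.0]
finger_gap: 0.003
```

Run:
```python
from h import *
snap('side','s9')
st=manip.sense();print(st['tcp_pos'],st['tool_rot'].round(3),st['force'])
crop('s9',150,120,350,280,4,'s9c')
```

```text
[0.53432704 0.07195676 0.30646995] [1.    0.    0.007 0.013] [-0.00906623  0.06885022 -0.19502269]
```

View pics/s9c.png

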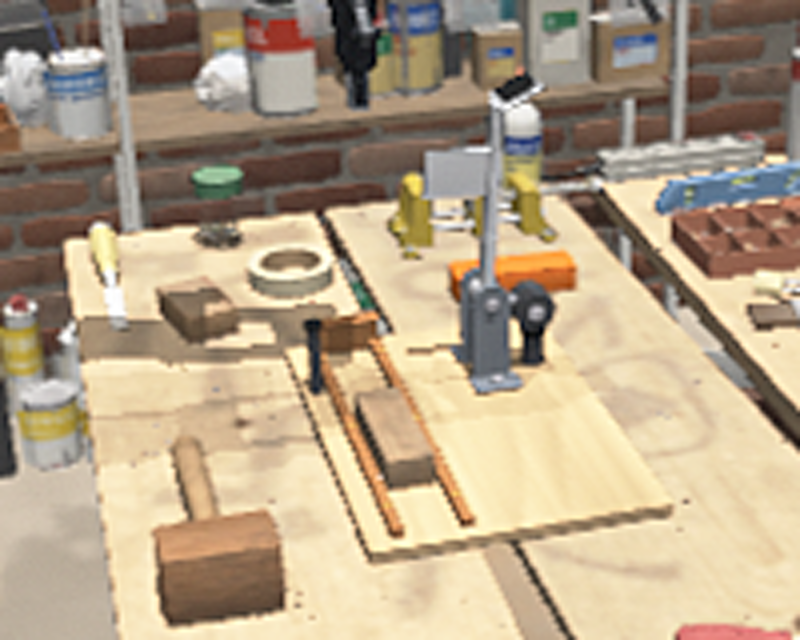

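Call:
servo_tool(
  motion=[
    [-3,30,0,0,0,0,-1],
    [-3,30,0,0,0,0,-1],
    [-3,30,0,0,0,0,-1],
    [-3,30,0,0,0,0,-1],
    [0,30,0,0,0,0,-1],
    [0,30,0,0,0,0,-1],
    [0,30,0,0,0,0,-1],
    [0,30,0,0,0,0,-1],
    [0,30,0,0,0,0,-1],
    [0,0,0,0.09,0,0,-1],
    [0,0,0,0.09,0,0,-1],
    [0,0,0,0,0,0,-1],
  ],
)

```text
t: 7.97
tcp_pos: [0.5284, -0.212, 0.3125]
tool_rot: [0.997, 0.004, 0.011, -0.079]
force: [-0.6, -1.4, 0.1]
finger_gap: 0.001
```

Run:
```python
from h import *
from scipy.spatial.transform import Rotation as R
snap('side','s10');snap('wrist','w10')
st=manip.sense();M=R.from_quat(st['tool_rot']).as_matrix();print(st['tcp_pos'],M.round(3))
print('to goal mm',M.T@(np.array([.5225,-.19,.06])-st['tcp_pos'])*1000)
```

```text
[ 0.52785645 -0.20916989  0.31276071] [[ 1.     0.012  0.019]
 [ 0.009 -0.988  0.157]
 [ 0.021 -0.157 -0.987]]
to goal mm [-10.44290179  20.625206   252.48702843]
```

View pics/w10.png

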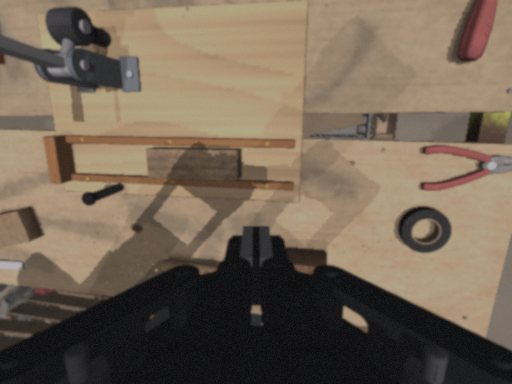

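Call:
servo_tool(
  motion=[
    [-1,3,30,0,0,0,-1],
    [-1,3,30,0,0,0,-1],
    [-1,3,30,0,0,0,-1],
    [-1,3,30,0,0,0,-1],
    [-1,3,30,0,0,0,-1],
    [-1,2,30,0,0,0,-1],
    [-1,2,30,0,0,0,-1],
    [-1,2,25,0,0,0,-1],
    [0,0,0,0,0,0,-1],
  ],
)

```text
t: 8.82
tcp_pos: [0.5311, -0.1846, 0.0752]
tool_rot: [0.997, 0.016, 0.015, -0.067]
force: [-0.2, 0.5, -0.4]
finger_gap: 0.002
```

```bash
cat > g.py <<'E'
from h import *
import sys
from scipy.spatial.transform import Rotation as R
st=manip.sense();M=R.from_quat(st['tool_rot']).as_matrix();print(st['tcp_pos'].round(4),M.round(3).tolist(),st['force'].round(1))
print('to goal mm',(M.T@(np.array(eval(sys.argv[1]))-st['tcp_pos'])*1000).round(1))
E
python3 g.py '[.5225,-.19,.026]'; python3 -c "
from h import *
snap('side','s11');crop('s11',200,120,350,280,3.7,'s11c')"
```

```text
[ 0.5311 -0.1846  0.0752] [[0.999, 0.033, 0.029], [0.029, -0.99, 0.135], [0.033, -0.134, -0.99]] [-0.2  0.5 -0.4]
to goal mm [-10.4  11.7  47.7]
```

View pics/s11c.png

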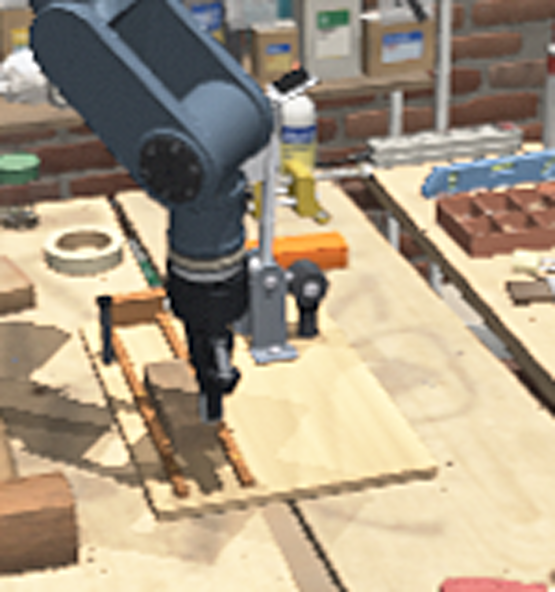

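Call:
servo_tool(
  motion=[
    [-5,6,0,0.05,0.015,0.015,-1],
    [-5,8,0,0.05,0.015,0.015,-1],
    [-2,2,15,0,0,0,-1],
    [0,0,12,0,0,0,-1],
    [0,0,0,0,0,0,-1],
  ],
)

```text
t: 9.28
tcp_pos: [0.5286, -0.1935, 0.0559]
tool_rot: [0.993, 0.006, 0.036, -0.113]
force: [-0.7, 0.2, 0.3]
finger_gap: 0.001
```

```bash
python3 g.py '[.5225,-.18,.026]'
```

```text
[ 0.5286 -0.1935  0.0559] [[0.997, 0.02, 0.07], [0.004, -0.974, 0.225], [0.073, -0.225, -0.972]] [-0.7  0.2  0.3]
to goal mm [-8.3 -6.6 31.6]
```

Call:
servo_tool(
  motion=[
    [-4,0,0,0,-0.035,0,-1],
    [-4,0,0,0,-0.035,0,-1],
    [0,0,12,0,0,0,-1],
    [0,0,12,0,0,0,-1],
    [0,0,0,0,0,0,-1],
  ],
)

```text
t: 9.7
tcp_pos: [0.5247, -0.187, 0.0363]
tool_rot: [0.994, 0.013, 0.004, -0.109]
force: [-0.3, 0.2, -0.1]
finger_gap: 0.002
```

```bash
python3 g.py '[.5225,-.16,.026]';python3 -c "
from h import *
snap('wrist','w12');snap('side','s12');crop('s12',200,120,350,280,3.7,'s12c')"
```

```text
[ 0.5247 -0.187   0.0363] [[1.0, 0.027, 0.006], [0.025, -0.976, 0.216], [0.012, -0.216, -0.976]] [-0.3  0.2 -0.1]
to goal mm [ -1.6 -24.2  15.9]
```

View pics/w12.png

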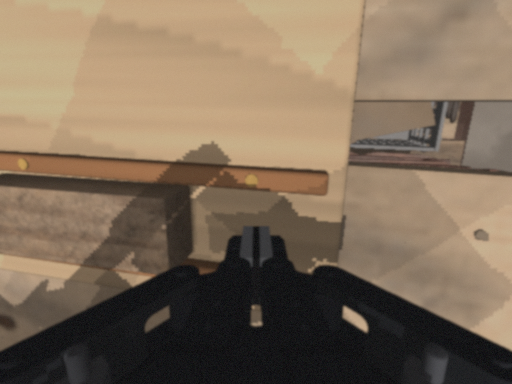

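View pics/s12c.png

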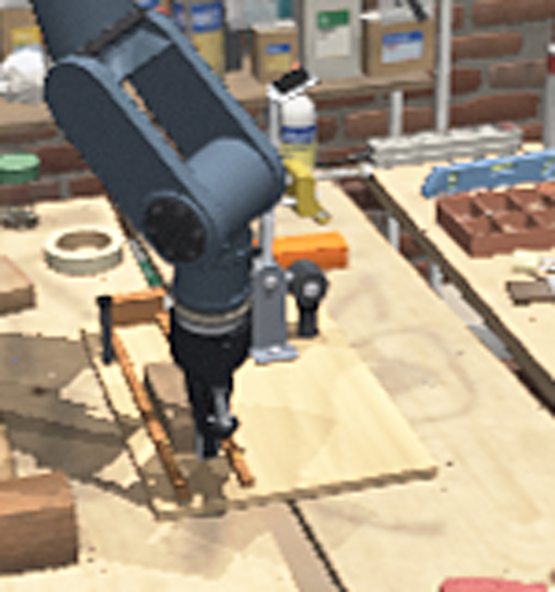

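Call:
servo_tool(
  motion=[
    [-2,0,5,0,0,0.02,-1],
    [0,0,3,0,0,0,-1],
    [0,-6,0,0,0,0,-1],
    [0,-6,0,0,0,0,-1],
    [0,0,0,0,0,0,-1],
  ],
)

```text
t: 10.22
tcp_pos: [0.5224, -0.1733, 0.0314]
tool_rot: [0.994, 0.001, 0.004, -0.109]
force: [-0.5, -1.1, 0.3]
finger_gap: -0.005
```

```bash
python3 g.py '[.5225,-.006,.026]'
```

```text
[ 0.5224 -0.1733  0.0314] [[1.0, 0.003, 0.007], [0.001, -0.976, 0.216], [0.008, -0.216, -0.976]] [-0.5 -1.1  0.3]
to goal mm [   0.3 -162.1   41.5]
```

Call:
servo_tool(
  motion=[
    [0,-6,4,0,0,0,-1],
    [0,-6,3,0,0,0,-1],
    [0,-8,2,0,0,0,-1],
    [0,-8,2,0,0,0,-1],
    [0,-8,2,0,0,0,-1],
  ],
)

```text
t: 10.63
tcp_pos: [0.5234, -0.1337, 0.0267]
tool_rot: [0.994, 0.001, 0.005, -0.108]
force: [-0.2, -1.3, 1.0]
finger_gap: 0.002
```

```bash
python3 g.py '[.5225,-.006,.026]';python3 -c "
from h import *
snap('wrist','w13');snap('side','s13');crop('s13',200,120,350,280,3.7,'s13c')"
```

```text
[ 0.5234 -0.1337  0.0267] [[1.0, 0.002, 0.01], [0.0, -0.977, 0.214], [0.011, -0.214, -0.977]] [-0.2 -1.3  1. ]
to goal mm [  -0.9 -124.6   28. ]
```

View pics/w13.png

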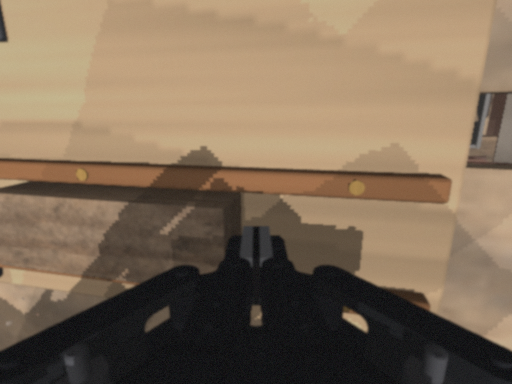

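Call:
servo_tool(
  motion=[
    [0,-9,2,0,0,0,-1],
    [0,-9,2,0,0,0,-1],
    [0,-9,2,0,0,0,-1],
    [0,-9,2,0,0,0,-1],
    [0,-9,2,0,0,0,-1],
    [0,-9,2,0,0,0,-1],
    [0,-9,2,0,0,0,-1],
    [0,-9,2,0,0,0,-1],
  ],
)

```text
t: 11.4
tcp_pos: [0.5235, -0.053, 0.0267]
tool_rot: [0.994, 0.001, 0.005, -0.107]
force: [0.6, -0.3, 0.8]
finger_gap: -0.003
```

```bash
python3 g.py '[.5225,-.006,.026]';python3 -c "
from h import *
snap('wrist','w14');snap('side','s14');crop('s14',200,120,350,280,3.7,'s14c')"
```

```text
[ 0.5235 -0.053   0.0267] [[1.0, 0.003, 0.011], [0.001, -0.977, 0.213], [0.011, -0.213, -0.977]] [ 0.6 -0.3  0.8]
to goal mm [ -0.9 -45.7  10.7]
```

View pics/w14.png

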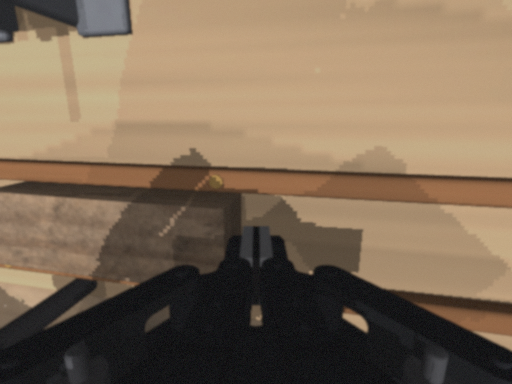

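View pics/s14c.png

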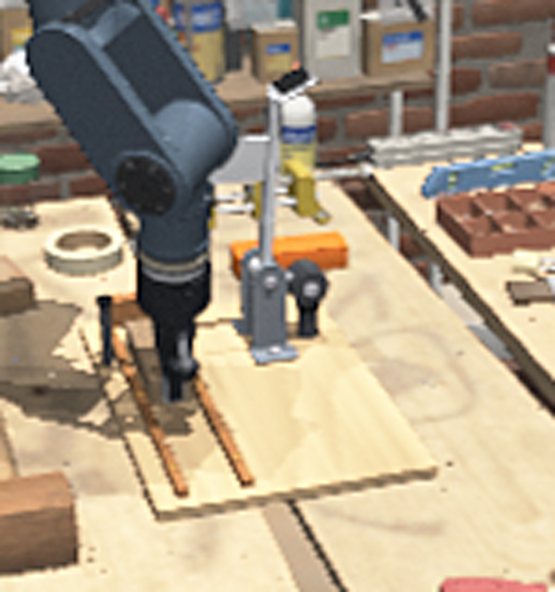

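Call:
servo_tool(
  motion=[
    [0,-8,2,0,0,0,-1],
    [0,-8,2,0,0,0,-1],
    [0,-8,2,0,0,0,-1],
    [0,-6,1,0,0,0,-1],
    [0,-3,1,0,0,0,-1],
  ],
)

```text
t: 11.92
tcp_pos: [0.5235, -0.016, 0.0259]
tool_rot: [0.994, 0.001, 0.006, -0.107]
force: [0.6, -0.1, 1.1]
finger_gap: -0.005
```

```bash
python3 g.py '[.5225,-.003,.026]';python3 -c "
from h import *
snap('wrist','w15');snap('side','s15');snap('top','t15');crop('s15',200,120,350,280,3.7,'s15c')"
```

```text
[ 0.5235 -0.016   0.0259] [[1.0, 0.004, 0.011], [0.001, -0.977, 0.213], [0.011, -0.213, -0.977]] [ 0.6 -0.1  1.1]
to goal mm [ -1.  -12.7   2.6]
```

View pics/s15c.png

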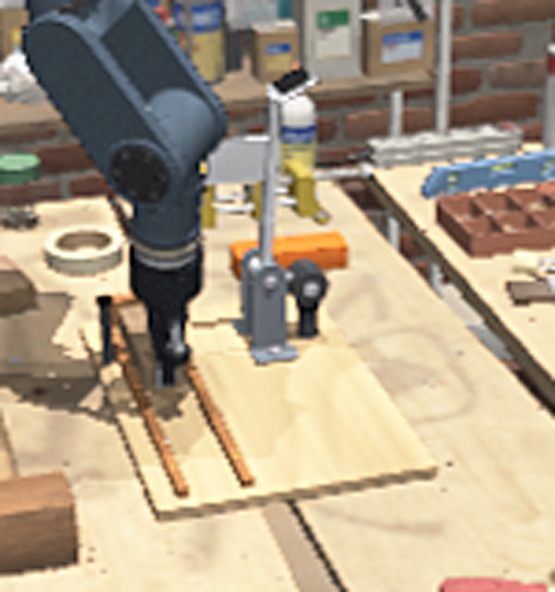

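View pics/w15.png

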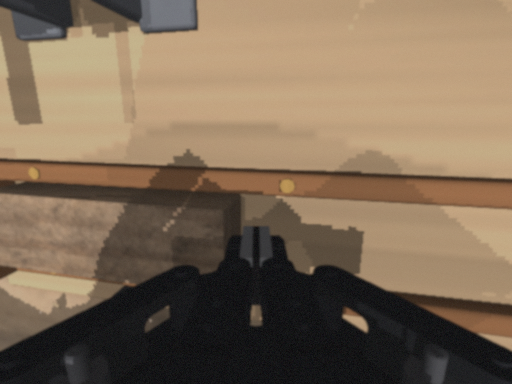

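```bash
python3 -c "
from h import *
s=load('w15')
for p in [(241,195),(240,225),(236,272)]: print(atz(s,*p,.047).round(4))"
```

```text
[ 0.555  -0.0134  0.047 ]
[ 0.541  -0.0128  0.047 ]
[ 0.5172 -0.0107  0.047 ]
```

Call:
servo_tool(
  motion=[
    [0,-6,1,0,0,0,-1],
    [0,-6,1,0,0,0,-1],
    [0,-4,1,0,0,0,-1],
    [0,0,0,0,0,0,-1],
  ],
)

```text
t: 12.4
tcp_pos: [0.5256, -0.0027, 0.0264]
tool_rot: [0.995, 0.001, 0.008, -0.104]
force: [-0.3, -0.7, -0.6]
finger_gap: 0.0
```

Call:
servo_tool(
  motion=[
    [0,-2,0.5,0,0,0,-1],
    [0,-2,0.5,0,0,0,-1],
  ],
)

```text
t: 12.57
tcp_pos: [0.5265, -0.0025, 0.0263]
tool_rot: [0.995, 0.004, 0.01, -0.1]
force: [-5.6, -13.4, 5.5]
finger_gap: 0.001
```

```bash
python3 g.py '[.5225,.005,.026]';python3 -c "
from h import *
snap('wrist','w16');snap('side','s16');snap('top','t16');crop('s16',200,120,350,280,3.7,'s16c');crop('t16',180,130,330,240,5,'t16c')"
```

```text
[ 0.5265 -0.0025  0.0263] [[1.0, 0.009, 0.019], [0.005, -0.98, 0.199], [0.02, -0.199, -0.98]] [ -5.6 -13.4   5.5]
to goal mm [-4.  -7.3  1.8]
```

View pics/w16.png

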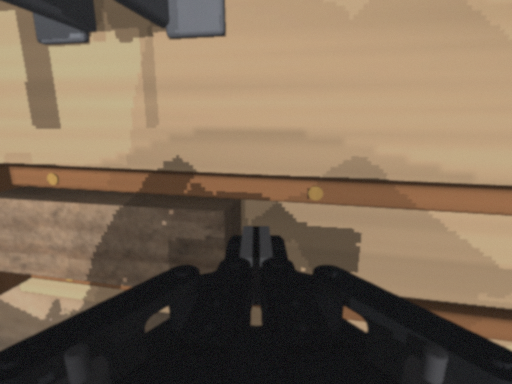

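View pics/t16c.png

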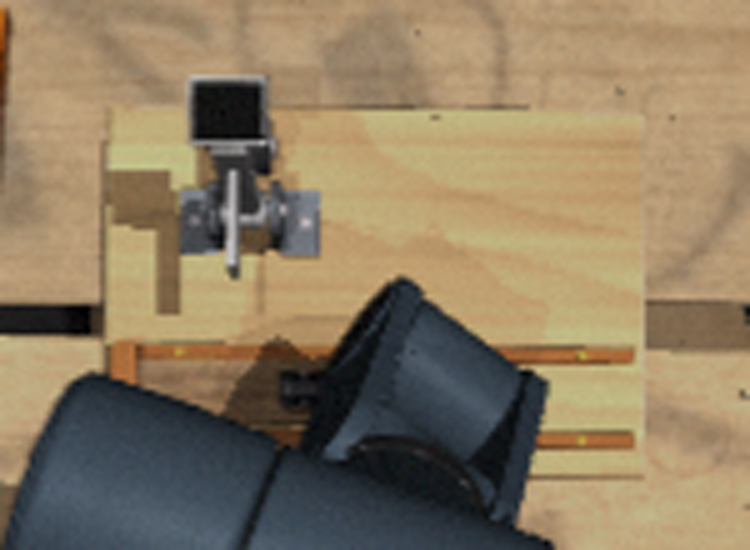

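```bash
python3 -c "
from h import *
crop('w16',0,140,260,310,3,'w16c')
s=load('w16')
for p in [(241,200),(239,235)]: print(atz(s,*p,.047).round(4))
crop('t16',190,190,280,225,8,'t16d')"
```

```text
[0.5554 0.0007 0.047 ]
[0.5387 0.0017 0.047 ]
```

View pics/w16c.png

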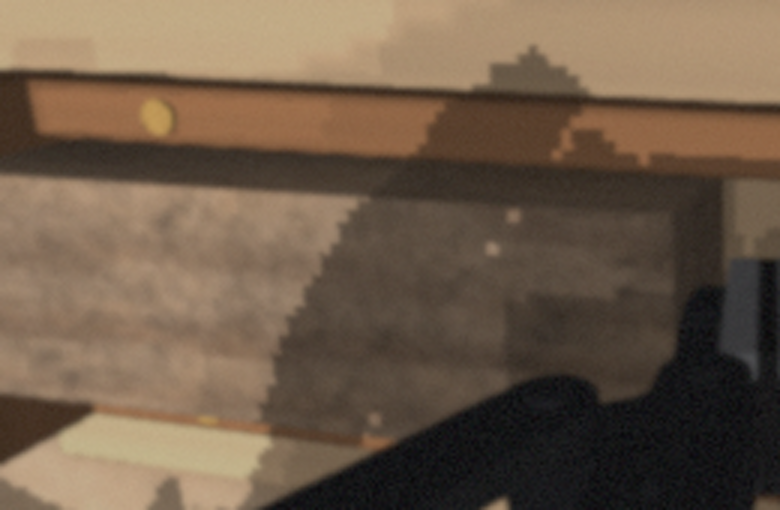

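View pics/t16d.png

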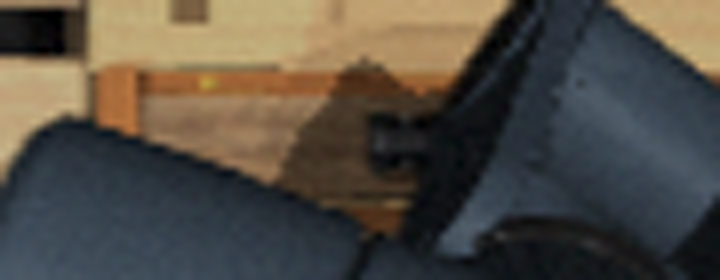

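Call:
servo_tool(
  motion=[
    [0,6,0,0,0,0,-1],
    [0,10,-2,0,0,0,-1],
    [0,15,-5,0,0,0,-1],
    [0,10,-15,0,0,0,-1],
    [0,10,-25,0,0,0,-1],
    [0,25,-25,0,0,0,-1],
    [0,30,-25,0,0,0,-1],
    [0,30,-20,0,0,0,-1],
    [-10,30,0,0,0,0,-1],
    [-10,30,0,0,0,0,-1],
    [-10,30,0,0,0,0,-1],
    [0,0,0,0,0,0,-1],
  ],
)

```text
t: 13.72
tcp_pos: [0.4943, -0.2597, 0.0977]
tool_rot: [0.995, 0.004, 0.009, -0.101]
force: [0.2, 0.3, 0.4]
finger_gap: -0.003
```

```bash
python3 g.py '[.5225,.005,.026]';python3 -c "
from h import *
snap('side','s17');snap('top','t17');crop('s17',180,120,330,270,4,'s17c');crop('t17',180,130,330,240,5,'t17c')"
```

```text
[ 0.4943 -0.2597  0.0977] [[1.0, 0.009, 0.016], [0.006, -0.979, 0.201], [0.018, -0.201, -0.979]] [0.2 0.3 0.4]
to goal mm [  28.5 -244.5  124. ]
```

View pics/s17c.png

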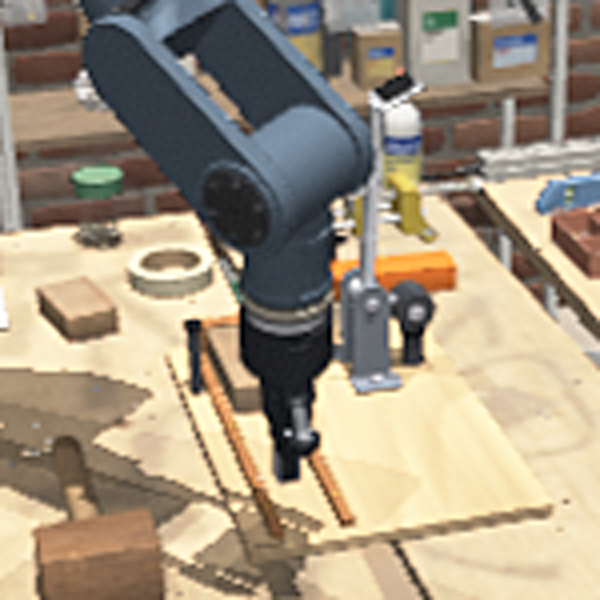

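View pics/t17c.png

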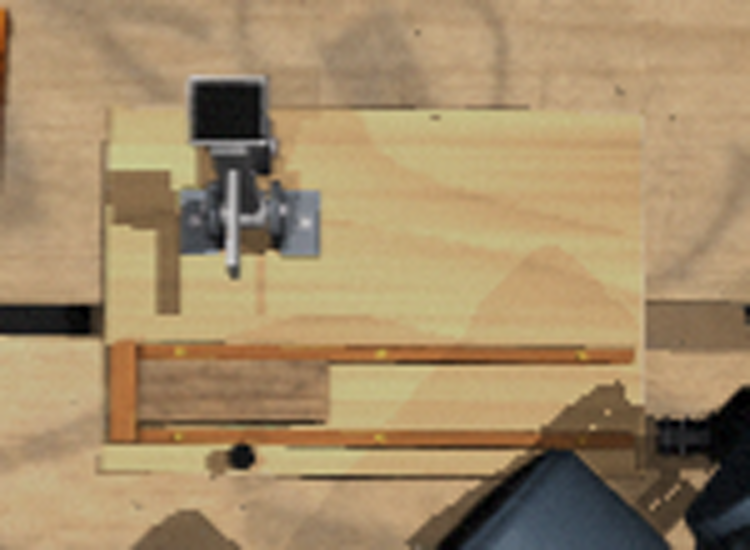

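```bash
python3 -c "
from h import *
s=load('t17')
c=lambda u,v:(u/5+180-.4,v/5+130-.4)
r=atz(s,*c(329,392),.047);l=atz(s,*c(137,392),.047);st=atz(s,*c(137,392),.05);print(r,l,st, 'centre jig y',(r[1]+l[1])/2-.0697)
print(manip.sense()['force'].round(2)); manip.sign_off()"
```

```text
[0.52465377 0.00640855 0.047     ] [0.52255825 0.14797731 0.047     ] [0.52244533 0.1476725  0.05      ] centre jig y 0.007492929172924073
[-0.17  0.75  0.13]
the job is handed in; nothing more can be done
```

I raised the barrier and pushed the offcut home against the end stop, then handed the job in at about 14 s on the robot clock. No verdict was reported.

- **Barrier:** I pushed the paddle up with shut fingers until the barrier swung past its balance point. The last pictures, taken with the fingers clear, show it standing upright on its upper stop.
- **Offcut:** I pushed it along the lane, under the raised arm, until the push force rose to about 13 N. In the last top view it lies flat in the lane with no visible gap to the stop. Its centre measures y ≈ +7.5 mm in the jig frame, against a target of +10 mm and an allowed 2 to 16 mm.
- **Clearances:** The gripper was clear of everything, with the force near zero. The masking tape and sanding block look unmoved. I didn't check the black tape in the last views, but the arm never went near it after the start.

**Disagreements:** The fingers stopped about 7 mm short of where I expected them to contact the offcut at the end stop. My wrist-camera estimate of the offcut's end was also off, probably because I picked a corner lower than I assumed. The final top view settled both: the offcut's full length shows, flush with the stop.

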